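Turn the backing plate over in the drop chute

ROBOT

A 7-joint arm with a two-finger parallel gripper is mounted at the origin on the work surface. World frame = base frame: x ahead of the robot, y to its left, z up, the work surface at z = 0. Lengths are in m, angles in degrees, forces in N, time in s.
With the tool pointing down it reaches from about 0.425 to 0.95 m from the base axis. Payload 16.7 kg.
Tool frame: the origin (TCP) lies at the very end of the fingers, on their centre line; the grasp point (between the pads) lies 19 mm behind it; z points along the fingers, y is the line along which they close (so a half turn about z gives the same grasp; the last joint's range is limited). The gripper opens to 94 mm and grips with 3 to 60 N. Pads are 16 mm wide; open, the fingers measure 119 mm over their backs; the gripper's body (75 mm by 177 mm) begins 78 mm behind the grasp point.
Start: joints at [58.012, 24.414, 4.234, 92.017, -1.954, 63.644, -3.845], TCP at [0.268, -0.619, 0.205] pointing down, gripper open.
Joint ranges: [-163.25, 163.25], [-28.42, 122.38], [-70.27, 78.77], [12.13, 141.07], [-58.53, 238.53], [9.26, 117.41], [-156.51, 156.51]. Speed limits (degrees/s): [108.29, 108.29, 136.94, 136.94, 172.46, 172.46, 172.46].

INTERFACE

Orientations are given as [roll, pitch, yaw] about the fixed x, y, z axes, in that order (R = Rz(yaw) Ry(pitch) Rx(roll)).
In Python, from workcell import readout, vision, ctrl gives the robot as it stands.
- The arm moves only by the shell command python3 -m handwheel 'ROWS'. ROWS is JSON, a list of rows, each an object with "offset": the shift along the tool's x, y, z in m, a list of three; "yaw": the turn about the tool's z in rad; "fingers": the finger opening in m, from 0 to 0.094. In form: [{"offset": [tx, ty, tz], "yaw": yaw, "fingers": fingers}, ...]. A call has 1 to 10 rows; each row shifts and turns the commanded pose from where the row before left it, along the tool's axes as they then stand; what a row does not reach is not made up. A row lasts 1/10 s, in which the tool goes at most 50 mm and 8.59 degrees, less where a joint would pass 70% of its speed; a pose out of reach is approached as far as the arm can. A call with a gripper value outside its range is refused whole. The fingers move at their own pace and stop on an object; the grip force is fixed at half the most. Time passes only in rows, so rows that do not move let the fingers close. It gives the time, the measured TCP pose, the force, the opening and the grip force at its end, in the units of the state.
- readout.sense(): the state, without advancing time (a new reading comes with each control period).
- vision.camera(name): name is "side" or "top"; returns the picture (400x640x3 uint8, red, green, blue); there is no depth.
- vision.camera_model(name): a dict with "mtx" (3x3 intrinsics, pixels), "view" (4x4, takes a point from world to camera coordinates). Camera axes: x right, y up, looking along -z (the intrinsics and any distortion apply to the point x, -y, -z); pixel columns grow to the right and rows downward; lengths in m; the calibration is good to about 2 mm. A picture is of the moment at which its call begins. camera_model takes no time and is no camera call.
- ctrl.hand_in(): hands the job in; it is judged then, once.
The state is a dict: "time_s": time; "joint_pos": joint angles; "joint_vel": joint speeds; "effort": joint torques, N m; "ee_pos": TCP position; "tcp_rot": TCP orientation; "wrist_force": force on the tool from outside, world axes, zero at the start; "ft_torque": the same for the moment, N m; "opening": opening from 0.0 (shut) to 1.0 (fully open); "finger_force": force on a finger pad.
Only numpy, scipy, OpenCV 4.12 (cv2) and the standard library are available. Lean on these libraries where they do the work, as an engineer would, in place of code of your own. Each camera call takes 0.05 s, during which the arm holds its last target. There are 200 camera calls.

TASK

Swing the little gate at the end of the chute's tray shut and turn its peg across the outside of the gate to latch it. Then take the steel rivet backing plate, which lies with its raised pad underneath, and let it drop partly overhanging the steel edge at the top of the chute's ramp so that it tumbles over and lands in the tray, lying flat with the pad up; do not turn it over in the gripper. Leave the other things on the shelf where they are.

Things in the scene. Friction and masses are not known exactly. Their poses are not given: they have to be found in the camera images.
- chute: Fixed turn-over chute of plywood and pine. Origin on the shelf surface straight under its turning edge; x along the edge, y from the tray towards the ramp, z up. On the +y side a ramp falls from the edge to the shelf within 110 mm; on the -y side an upright face drops to an open tray, whose -y end is closed by the gate.
- edge_mid (a point): Middle of the top of the turning edge, a steel nosing 8 mm thick, 140 mm long, 130 mm up. Axes as the chute's. A plate dropped level from 40 to 80 mm above it, long side along y, its middle 12 to 32 mm past the edge on the tray (-y) side, strikes the edge with its rear part, turns over and lands in the tray.
- tray_mid (a point): Centre of the tray's floor, 10 mm up; axes as the chute's. The tray is 140 mm wide (x) and 150 mm long (y) inside, from the upright face under the edge to the gate; side walls 12 mm thick, 60 mm high.
- gate (a joint): Angle of the pine gate: 0 shut (stop), up to 1.4 rad; it grows as the free end swings out, away from the tray, counter-clockwise from above. Shut, it runs from the hinge to chute -x: 150 mm long, 12 mm thick (hinge line at mid thickness), 6 to 64 mm above the shelf. Light; stays where it is left (0.03 N m).
- gate_hinge (a point): Fixed point on the gate's upright hinge line, at chute x = +76, y = -156 mm, at the height of the gate's top, 64 mm up.
- gate_tip (a point): Top of the gate's free end, mid thickness, 150 mm from the hinge line, 64 mm up.
- peg (a joint): Angle of the turning peg by the gate's free end, counter-clockwise from above: at 0 its latch bar points out (chute -y), clear of the gate; at 1.57 (stop) it points to +x, across the outside of the shut gate. Stays where left (0.04 N m). Bar 12 mm wide, reaching 56 mm from the axis, 38 to 56 mm above the shelf. Turned first, it blocks the gate.
- peg_grip (a point): Point on the peg's upright axis (chute x = -92, y = -170 mm), 88 mm above the shelf, where to pinch its upright wooden grip: 12 mm thick, 36 mm long, centred on the axis, 56 to 96 mm above the shelf. Its y axis lies along the grip's length; the bar below points to its -y.
- plate: Loose steel backing plate, about 0.2 kg: base 80 x 50 x 5 mm with a raised pad 64 x 34 x 4 mm centred on one face. Origin at the centre of the pad's outer face; x along the 80 mm, y along the 50 mm, z from the pad to the bare face. It starts on its pad, z up, the base 4 to 9 mm above the shelf. Turned over, z points down.
- carabiner: Bystander: dented steel pear carabiner, about 102 x 80 x 12 mm, lying flat.
- chock: Bystander: green aluminium chock on a swaged wire stem with an eye, about 150 mm long, 20 mm high.
- rivet_setter: Bystander: copper rivet setter standing upright, 26 mm across, 100 mm high.
- grit_stone: Bystander: bone-white ceramic stone, 100 x 35 x 16 mm.
- rivet_jar: Bystander: closed pale jar, 60 mm across, 75 mm high.
- mallet: Bystander: hammer lying on its side, 240 mm long.
- tin_cup: Bystander: steel cup, 76 mm across, 60 mm high.

How it is judged (in metres and radians):
On the way, in this order (a step that is already met when the one before it is completed fails the run):
1. the gate is shut (within 0.07 rad) (value of joint gate below 0.07 rad), for 0.2 s.
2. the peg is turned across the shut gate (past 1.3 rad) (value of joint gate below 0.07 rad and value of joint peg above 1.3 rad), for 0.2 s.
3. the plate lies in the tray with its pad up (x of plate in the frame of chute between -0.07 and 0.07 m and y of plate in the frame of chute between -0.15 and 0 m and height (world z) of plate below 0.03 m and angle between plate's own z axis and vertical above 2.97 rad), for 0.2 s.
At the end, for the whole second after the job is handed in: The plate lies at rest in the tray on its bare face, pad up, flat within about 0.17 rad, its middle between the tray's walls, released; the gate is shut within 0.07 rad and the peg is turned across it, past 1.3 rad (all of step 2 and all of step 3 and linear speed of plate below 0.02 m/s and contact force between the fingers and plate below 0.1 N); the robot touches nothing.
It fails at once if the plate is turned over by hand (the fingers bear on it while it is tipped more than 0.9 rad from its starting face) (contact force between the fingers and plate above 0.5 N and angle between plate's own z axis and vertical above 0.9 rad).
It fails at once if another thing on the shelf is shifted by more than 30 mm (distance of any of carabiner, chock, rivet_setter, grit_stone, rivet_jar, mallet, tin_cup from where it was at the start of the episode above 0.03 m).
It also fails if it takes over 72 s, if anything falls off the work surface, if the arm or the gripper's body presses on something with over 40 N, if the wrist force passes 120 N, or if a joint passes its speed limit or range.

## Working session

There is one attempt and no reset: what is moved stays moved. The work goes in short steps, Python scripts to look and compute and a shell command to move; the robot and the scene stay as the last step left them, time stands still between calls to the robot, and variables do not carry over. Pictures are saved under pics/ and viewed, at most 10 in all, crops included, and the job is handed in when it is done.

```bash
mkdir -p pics
python3 - <<'E'
from workcell import readout, vision
import cv2, numpy as np
np.set_printoptions(precision=4,suppress=True)
print(readout.sense())
for n in ("side","top"):
    im=vision.camera(n); np.save(f"pics/{n}0.npy",im)
    cv2.imwrite(f"pics/{n}0.png",im[:,:,::-1]); print(n,vision.camera_model(n))
E
```

```text
{'time_s': 0.0, 'joint_pos': array([58.0128, 24.448 ,  4.2311, 92.0523, -1.9521, 63.6445, -3.8456]), 'joint_vel': array([ 0.031 ,  0.1394,  0.0279,  0.0234,  0.0022, -0.0735,  0.0628]), 'effort': array([ -0.0017, -93.5824,   3.6653, -45.4195,  -0.0492,   0.0202,
         0.0002]), 'ee_pos': array([ 0.2681, -0.619 ,  0.2048]), 'tcp_rot': array([-179.9276,    0.0067,   23.4197]), 'wrist_force': array([-0.468 ,  0.1071,  0.4116]), 'ft_torque': array([0.0277, 0.0037, 0.0155]), 'finger_force': 0.0, 'opening': 1.0020459399864752}
side {'mtx': array([[486.3356,   0.    , 322.7687],
       [  0.    , 486.3356, 198.2009],
       [  0.    ,   0.    ,   1.    ]]), 'view': array([[-0.6495,  0.7603,  0.0081,  0.403 ],
       [-0.4387, -0.3834,  0.8127,  0.1771],
       [ 0.6211,  0.5243,  0.5826, -1.8599],
       [ 0.    ,  0.    ,  0.    ,  1.    ]])}
top {'mtx': array([[382.0878,   0.    , 321.4513],
       [  0.    , 382.0878, 198.8392],
       [  0.    ,   0.    ,   1.    ]]), 'view': array([[-0.0075, -0.9998,  0.0188, -0.0021],
       [ 0.9977, -0.0063,  0.067 , -0.6158],
       [-0.0669,  0.0192,  0.9976, -1.14  ],
       [ 0.    ,  0.    ,  0.    ,  1.    ]])}
```

View pics/top0.png

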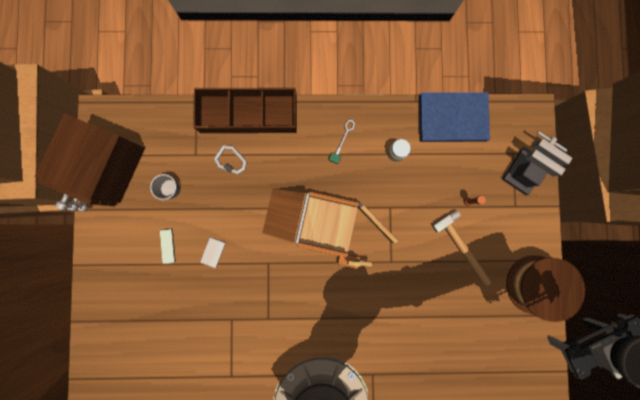

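View pics/side0.png

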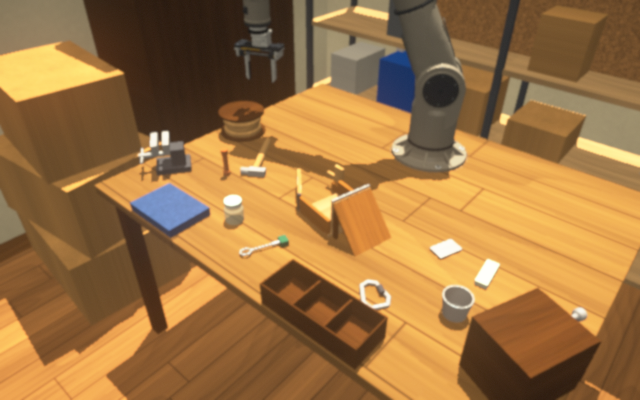

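Run:
```python
import cv2, numpy as np
t=np.load("pics/top0.npy");s=np.load("pics/side0.npy")
a=cv2.resize(t[170:280,190:410],None,fx=3.6,fy=3.6,interpolation=cv2.INTER_CUBIC)[:,:792]
cv2.imwrite("pics/topz.png",a[:,:,::-1])
b=cv2.resize(s[150:270,280:480],None,fx=4,fy=4,interpolation=cv2.INTER_CUBIC)
cv2.imwrite("pics/sidez.png",b[:,:,::-1])
```

```text
(no output)
```

View pics/topz.png

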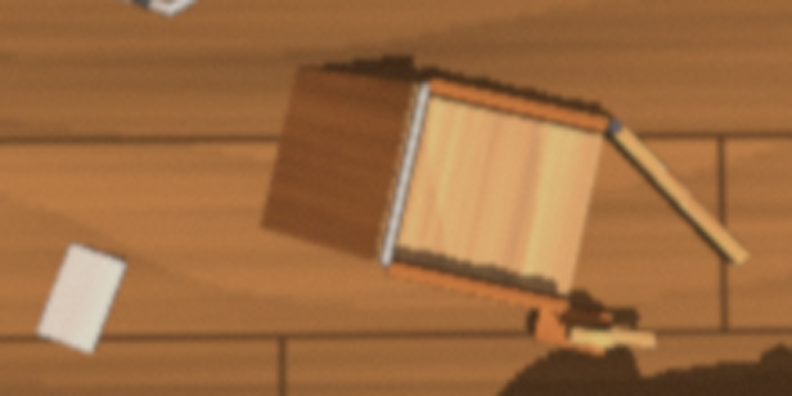

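View pics/sidez.png

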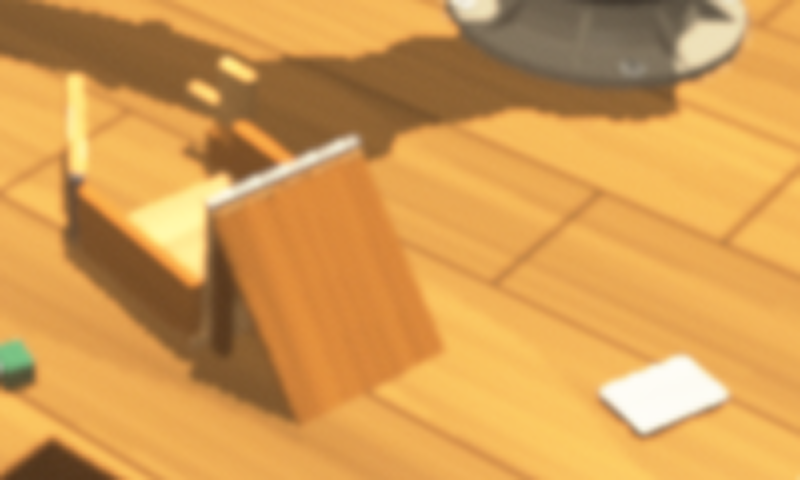

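The top zoom shows the nosing from (427,84) to (386,264), hinge (613,125), gate tip (741,257), peg bar/grip around (570–655,338) and plate centred on (82,298). The side zoom shows the nosing from (212,206) to (357,141), and the plate near (665,393).

```bash
cat > h.py <<'E'
import cv2, numpy as np
from workcell import readout, vision
np.set_printoptions(precision=4,suppress=True)
CM={n:vision.camera_model(n) for n in("side","top")}
def P(n):
    m=CM[n]; return m["mtx"]@np.diag([1,-1,-1])@m["view"][:3]
def proj(n,X):
    q=P(n)@np.append(X,1); return q[:2]/q[2]
def ray(n,uv):
    m=CM[n]; R,t=m["view"][:3,:3],m["view"][:3,3]
    d=R.T@(np.diag([1,-1,-1])@np.linalg.solve(m["mtx"],[uv[0],uv[1],1])); return -R.T@t,d
def onz(n,uv,z):
    o,d=ray(n,uv); return o+d*(z-o[2])/d[2]
def tri(s,t):
    X=cv2.triangulatePoints(P("side"),P("top"),np.float64(s).reshape(2,1),np.float64(t).reshape(2,1))[:,0]
    return X[:3]/X[3]
def blob(im,x0,y0,x1,y1,smax=70,vmin=110):
    h=cv2.cvtColor(im[y0:y1,x0:x1],cv2.COLOR_RGB2HSV)
    m=((h[...,1]<smax)&(h[...,2]>vmin)).astype(np.uint8)
    c=max(cv2.findContours(m,0,1)[0],key=cv2.contourArea)+np.array([x0,y0])
    return c,cv2.minAreaRect(c)
E
python3 - <<'E'
from h import *
t=np.load("pics/top0.npy");s=np.load("pics/side0.npy")
zt=lambda u,v:((u+.5)/3.6-.5+190,(v+.5)/3.6-.5+170)
zs=lambda u,v:((u+.5)/4-.5+280,(v+.5)/4-.5+150)
A=tri(zs(212,206),zt(427,84)); B=tri(zs(357,141),zt(386,264))
print("edge",A,B,np.linalg.norm(A-B),"on z.13",onz("top",zt(427,84),.13),onz("top",zt(386,264),.13))
print("hinge",onz("top",zt(613,125),.064),"tip",onz("top",zt(741,257),.064),tri(zs(77,77),zt(741,257)))
print("gripcand",tri(zs(238,70),zt(600,340)))
for z in(.056,.096):print("bar",onz("top",zt(570,338),z),onz("top",zt(655,338),z),onz("side",zs(238,70),z),onz("side",zs(205,92),z))
ct,rt=blob(t,195,230,230,275); cs,rs=blob(s,420,230,468,262)
print(rt,rs); M=tri(rs[0],rt[0]);print("plate",M)
mom=cv2.moments(ct);c=(mom['m10']/mom['m00'],mom['m01']/mom['m00']);print(c)
q=np.array([onz("top",p,.009)[:2] for p in cv2.boxPoints(rt)]);print(q,np.linalg.norm(q-np.roll(q,1,0),axis=1),q.mean(0))
q2=np.array([onz("side",p.astype(float),.009)[:2] for p in cv2.approxPolyDP(cs,4,True)[:,0]]);print("side",q2,np.linalg.norm(q2-np.roll(q2,1,0),axis=1),q2.mean(0))
E
```

```text
edge [0.6232 0.0348 0.1249] [0.4874 0.0648 0.1247] 0.13904693253749942 on z.13 [0.6249 0.0319 0.13  ] [0.4883 0.0637 0.13  ]
hinge [ 0.596 -0.118  0.064] tip [ 0.4884 -0.2203  0.064 ] [ 0.488  -0.22    0.0631]
gripcand [ 0.424  -0.1003  0.0894]
bar [ 0.4239 -0.0816  0.056 ] [ 0.4233 -0.1506  0.056 ] [ 0.3809 -0.1319  0.056 ] [ 0.4262 -0.1309  0.056 ]
bar [ 0.428  -0.0781  0.096 ] [ 0.4274 -0.1447  0.096 ] [ 0.4315 -0.0924  0.096 ] [ 0.4748 -0.0914  0.096 ]
((212.30413818359375, 252.3092803955078), (16.5848331451416, 27.354204177856445), 21.037511825561523) ((445.45562744140625, 247.89349365234375), (14.923078536987305, 28.615388870239258), 67.38013458251953)
plate [0.4565 0.3253 0.0058]
(212.3439024390244, 252.35487804878048)
[[0.4277 0.3623]
 [0.5041 0.3338]
 [0.4858 0.2869]
 [0.4094 0.3157]] [0.0501 0.0816 0.0503 0.0816] [0.4567 0.3247]
side [[0.4352 0.3627]
 [0.4144 0.3196]
 [0.4899 0.2933]
 [0.5066 0.3319]] [0.0778 0.0479 0.08   0.0421] [0.4616 0.3269]
```

Measured: the edge ends triangulate to z≈0.125 and are 139 mm apart (expected 0.13, 140 mm). Edge mid is (0.556, 0.049) and chute yaw is -12.9°. The hinge prediction agrees within 2 mm. The gate is at about 0.99 rad, the peg at about 0.2 rad, and the plate is at (0.457, 0.325) with its long side at -20.5°.

First move: travel to the outside of the gate, with fingers closed.

```bash
python3 -m handwheel '[{"offset":[0.02,-0.0125,0],"yaw":0,"fingers":0},{"offset":[0.0345,-0.0214,0],"yaw":0,"fingers":0},{"offset":[0.0345,-0.0214,0],"yaw":0,"fingers":0},{"offset":[0.0345,-0.0214,0],"yaw":0,"fingers":0},{"offset":[0.0345,-0.0214,0],"yaw":0,"fingers":0},{"offset":[0.0345,-0.0214,0],"yaw":0,"fingers":0},{"offset":[0.0345,-0.0214,0],"yaw":0,"fingers":0},{"offset":[0.0345,-0.0214,0],"yaw":0,"fingers":0},{"offset":[0.0345,-0.0214,0],"yaw":0,"fingers":0},{"offset":[0.0345,-0.0214,0],"yaw":0,"fingers":0}]'
python3 -m handwheel '[{"offset":[0.0345,-0.0214,0],"yaw":0,"fingers":0},{"offset":[0.0345,-0.0214,0],"yaw":0,"fingers":0},{"offset":[0.004,-0.0025,0],"yaw":-0.08,"fingers":0},{"offset":[0,0,0],"yaw":-0.14,"fingers":0},{"offset":[0,0,0],"yaw":-0.14,"fingers":0},{"offset":[0,0,0],"yaw":-0.14,"fingers":0},{"offset":[0,0,0],"yaw":-0.14,"fingers":0},{"offset":[0,0,0],"yaw":-0.14,"fingers":0},{"offset":[0,0,0],"yaw":-0.14,"fingers":0},{"offset":[0,0,0],"yaw":-0.017,"fingers":0}]'
```

```text
time_s: 1.1
ee_pos: [0.4906, -0.2982, 0.2054]
tcp_rot: [-180.0, 0.0, 23.4]
wrist_force: [0.2, -1.0, -0.8]
opening: 0.183
finger_force: 0.0
time_s: 2.1
ee_pos: [0.5388, -0.2292, 0.2052]
tcp_rot: [-180.0, -0.0, 77.3]
wrist_force: [-0.3, -0.4, 0.2]
opening: 0.006
finger_force: 0.0
```

```bash
python3 -m handwheel '[{"offset":[0,0,0.02],"yaw":0,"fingers":0},{"offset":[0,0,0.035],"yaw":0,"fingers":0},{"offset":[0,0,0.035],"yaw":0,"fingers":0},{"offset":[0,0,0.035],"yaw":0,"fingers":0},{"offset":[0,0,0.03],"yaw":0,"fingers":0},{"offset":[0,0,0.015],"yaw":0,"fingers":0},{"offset":[0,0,0],"yaw":0,"fingers":0}]'
python3 -m handwheel '[{"offset":[0.008,-0.010,0],"yaw":0,"fingers":0},{"offset":[0.008,-0.010,0],"yaw":0,"fingers":0},{"offset":[0.008,-0.010,0],"yaw":0,"fingers":0},{"offset":[0.009,-0.010,0],"yaw":0,"fingers":0},{"offset":[0.009,-0.008,0],"yaw":0,"fingers":0},{"offset":[0.009,-0.008,0],"yaw":0,"fingers":0},{"offset":[0.009,-0.007,0],"yaw":0,"fingers":0},{"offset":[0.008,-0.004,0],"yaw":0,"fingers":0},{"offset":[0.007,-0.003,0],"yaw":0,"fingers":0},{"offset":[0.007,-0.003,0],"yaw":0,"fingers":0}]'
python3 -m handwheel '[{"offset":[0.007,-0.002,0],"yaw":0,"fingers":0},{"offset":[0.007,-0.002,0],"yaw":0,"fingers":0},{"offset":[0.006,-0.002,0],"yaw":0,"fingers":0},{"offset":[0.004,0,0],"yaw":0,"fingers":0},{"offset":[0,0,0],"yaw":0,"fingers":0},{"offset":[0,0,0],"yaw":0,"fingers":0}]'
```

```text
time_s: 2.8
ee_pos: [0.5379, -0.2287, 0.0338]
tcp_rot: [-179.8, -0.0, 77.0]
wrist_force: [-0.2, 0.6, 0.5]
opening: 0.002
finger_force: 0.0
time_s: 3.8
ee_pos: [0.4862, -0.1324, 0.0355]
tcp_rot: [180.0, -0.0, 77.1]
wrist_force: [-0.3, -0.6, 0.2]
opening: 0.005
finger_force: 0.1
time_s: 4.4
ee_pos: [0.485, -0.1094, 0.0354]
tcp_rot: [-179.9, 0.1, 77.0]
wrist_force: [-4.2, -7.1, 3.2]
opening: 0.009
finger_force: 4.0
```

```bash
python3 -m handwheel '[{"offset":[-0.004,0,0],"yaw":0,"fingers":0},{"offset":[-0.015,0,0],"yaw":0,"fingers":0},{"offset":[-0.02,0,0],"yaw":0,"fingers":0},{"offset":[-0.02,0,-0.035],"yaw":0,"fingers":0.02},{"offset":[-0.03,0,-0.035],"yaw":0,"fingers":0.04},{"offset":[-0.03,0,-0.035],"yaw":0,"fingers":0.04},{"offset":[-0.03,0,-0.035],"yaw":0,"fingers":0.04},{"offset":[-0.03,0,-0.02],"yaw":0,"fingers":0.04},{"offset":[0,0,0],"yaw":0,"fingers":0.04},{"offset":[0,0,0],"yaw":0,"fingers":0.04}]'
python3 - <<'E'
from h import *
t=vision.camera("top");s=vision.camera("side");np.save("pics/top1.npy",t);np.save("pics/side1.npy",s)
a=cv2.resize(t[180:290,270:420],None,fx=4,fy=4,interpolation=2)[:,:400]
b=cv2.resize(s[150:260,270:390],None,fx=4,fy=4,interpolation=2)[:,:400]
c=np.full((440,800,3),0,np.uint8);c[:,:400]=a;c[:,400:]=b
cv2.imwrite("pics/z1.png",c[:,:,::-1])
E
```

```text
time_s: 5.4
ee_pos: [0.4457, -0.283, 0.1956]
tcp_rot: [180.0, 0.0, 77.0]
wrist_force: [-0.4, 0.5, -0.2]
opening: 0.424
finger_force: 0.0
```

View pics/z1.png

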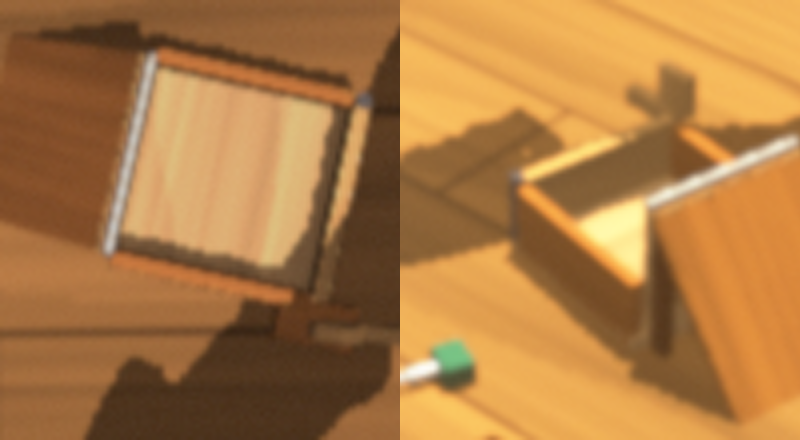

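The gate is seen shut: its top runs from the hinge at (362,100) to (320,300) along the tray end in the left half. The peg stands beyond it, at (677,85) in the right half. Next I'll pinch the grip.

```bash
python3 -m handwheel '[{"offset":[0.025,-0.008,0],"yaw":0,"fingers":0.04},{"offset":[0.039,-0.013,0],"yaw":0,"fingers":0.04},{"offset":[0.039,-0.013,0],"yaw":0,"fingers":0.04},{"offset":[0.039,-0.013,0],"yaw":0,"fingers":0.04},{"offset":[0.036,-0.0122,0],"yaw":0,"fingers":0.04},{"offset":[0,0,0],"yaw":-0.08,"fingers":0.04},{"offset":[0,0,0.03],"yaw":-0.077,"fingers":0.04},{"offset":[0,0,0.03],"yaw":0,"fingers":0.04},{"offset":[0,0,0],"yaw":0,"fingers":0.04},{"offset":[0,0,0],"yaw":0,"fingers":0.04}]'
python3 - <<'E'
from h import *
print(readout.sense()["joint_pos"])
t=vision.camera("top");s=vision.camera("side")
a=cv2.resize(t[200:300,290:390],None,fx=4,fy=4,interpolation=2)
b=cv2.resize(s[110:210,300:400],None,fx=4,fy=4,interpolation=2)
c=np.hstack([a,b]);c=np.clip(c.astype(int)*1.6,0,255).astype(np.uint8)
cv2.imwrite("pics/z2.png",c[:,:,::-1])
E
```

```text
time_s: 6.5
ee_pos: [0.4274, -0.0952, 0.1354]
tcp_rot: [-179.9, -0.0, 86.2]
wrist_force: [0.1, 0.2, 0.9]
opening: 0.428
finger_force: 0.0
[ 25.8476   8.5814 -23.3401 124.0615   4.4876  48.2427  -4.0974]
```

View pics/z2.png

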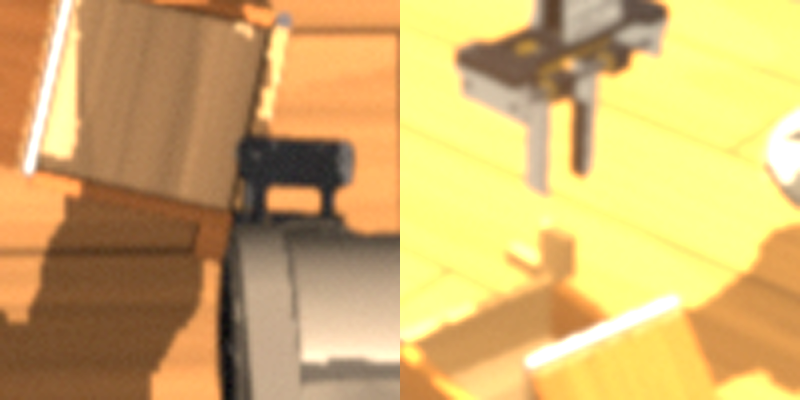

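The side view shows the open fingertips at (540,190) and (582,172), straddling the grip below at (557,245).

```bash
python3 -m handwheel '[{"offset":[0,0,0.02],"yaw":0,"fingers":0.04},{"offset":[0,0,0.025],"yaw":0,"fingers":0.04},{"offset":[0,0,0.019],"yaw":0,"fingers":0.04},{"offset":[0,0,0],"yaw":0,"fingers":0.04},{"offset":[0,0,0],"yaw":0,"fingers":0},{"offset":[0,0,0],"yaw":0,"fingers":0},{"offset":[0,0,0],"yaw":0,"fingers":0},{"offset":[0,0,0],"yaw":0,"fingers":0},{"offset":[0,0,0],"yaw":0,"fingers":0}]'
```

```text
time_s: 7.5
ee_pos: [0.4286, -0.0961, 0.0723]
tcp_rot: [179.9, 0.0, 86.1]
wrist_force: [-0.2, 0.2, 8.9]
opening: 0.126
finger_force: 29.9
```

```bash
python3 -m handwheel '[{"offset":[0,0,0],"yaw":-0.138,"fingers":0},{"offset":[0,0,0],"yaw":-0.138,"fingers":0},{"offset":[0,0,0],"yaw":-0.138,"fingers":0},{"offset":[0,0,0],"yaw":-0.138,"fingers":0},{"offset":[0,0,0],"yaw":-0.138,"fingers":0},{"offset":[0,0,0],"yaw":-0.138,"fingers":0},{"offset":[0,0,0],"yaw":-0.138,"fingers":0},{"offset":[0,0,0],"yaw":-0.138,"fingers":0},{"offset":[0,0,0],"yaw":-0.138,"fingers":0},{"offset":[0,0,0],"yaw":-0.138,"fingers":0}]'
python3 -m handwheel '[{"offset":[0,0,0],"yaw":0,"fingers":0},{"offset":[0,0,0],"yaw":0,"fingers":0},{"offset":[0,0,0],"yaw":0,"fingers":0}]'; python3 -c "from h import *;print(readout.sense())"
```

```text
time_s: 8.5
ee_pos: [0.4297, -0.0954, 0.0723]
tcp_rot: [179.9, 0.2, 165.5]
wrist_force: [6.0, 6.0, 1.3]
opening: 0.126
finger_force: 29.9
time_s: 8.8
ee_pos: [0.4297, -0.0953, 0.0723]
tcp_rot: [179.9, 0.2, 165.2]
wrist_force: [6.2, 4.9, 2.0]
opening: 0.129
finger_force: 29.9
{'time_s': 8.8, 'joint_pos': array([ 37.5685,  16.7034, -37.5745, 126.418 ,  15.4146,  41.0298,
        64.6689]), 'joint_vel': array([-0.0594, -0.018 ,  0.0126, -0.0781,  0.0489,  0.0184,  0.0605]), 'effort': array([  2.9535, -57.6221,  -2.7365, -27.0659,   0.9218,   2.6862,
        -0.0102]), 'ee_pos': array([ 0.4297, -0.0953,  0.0723]), 'tcp_rot': array([179.9072,   0.191 , 165.2009]), 'wrist_force': array([6.2139, 4.8986, 2.0189]), 'ft_torque': array([ 1.3786, -1.7455,  0.0668]), 'finger_force': 29.8895663022995, 'opening': 0.12943888425265743}
```

The pinch reads 11.8 mm, which matches the 12 mm grip, and the peg turned about 79°. Release, rise and go to the plate.

```bash
python3 -m handwheel '[{"offset":[0,0,0],"yaw":0,"fingers":0.04},{"offset":[0,0,0],"yaw":0,"fingers":0.04},{"offset":[0,0,0],"yaw":0,"fingers":0.04},{"offset":[0,0,0],"yaw":0,"fingers":0.04},{"offset":[0,0,-0.02],"yaw":0,"fingers":0.04},{"offset":[0,0,-0.035],"yaw":0,"fingers":0.04},{"offset":[0,0,-0.035],"yaw":0,"fingers":0.04},{"offset":[0,0,-0.035],"yaw":0,"fingers":0.06},{"offset":[0,0,-0.035],"yaw":0,"fingers":0.08},{"offset":[0,0,-0.02],"yaw":0,"fingers":0.08}]'
python3 -m handwheel '[{"offset":[0.001,0.0345,0],"yaw":0,"fingers":0.08},{"offset":[0.001,0.0345,0],"yaw":0,"fingers":0.08},{"offset":[0.001,0.0345,0],"yaw":0,"fingers":0.08},{"offset":[0.001,0.0345,0],"yaw":0,"fingers":0.08},{"offset":[0.001,0.0345,0],"yaw":0,"fingers":0.08},{"offset":[0.001,0.0345,0],"yaw":0,"fingers":0.08},{"offset":[0.0126,0.0345,0],"yaw":0,"fingers":0.08},{"offset":[0.0126,0.0345,0],"yaw":0,"fingers":0.08},{"offset":[0.0126,0.0345,0],"yaw":0,"fingers":0.08},{"offset":[0.0126,0.0345,0],"yaw":0,"fingers":0.08}]'
python3 -m handwheel '[{"offset":[0.0126,0.0345,0],"yaw":0,"fingers":0.08},{"offset":[0.0126,0.0345,0],"yaw":0,"fingers":0.08},{"offset":[0,0,0],"yaw":0.1,"fingers":0.08},{"offset":[0,0,0],"yaw":0,"fingers":0.08},{"offset":[0,0,0],"yaw":0,"fingers":0.08}]'
python3 - <<'E'
from h import *
print(readout.sense()["joint_pos"])
t=vision.camera("top");s=vision.camera("side")
a=cv2.resize(t[180:280,290:390],None,fx=4,fy=4,interpolation=2)
b=cv2.resize(s[150:250,280:380],None,fx=4,fy=4,interpolation=2)
cv2.imwrite("pics/z3.png",np.hstack([a,b])[:,:,::-1])
E
```

```text
time_s: 9.8
ee_pos: [0.4283, -0.0961, 0.2541]
tcp_rot: [-180.0, 0.1, 165.2]
wrist_force: [-0.7, 0.5, -0.2]
opening: 0.644
finger_force: 0.0
time_s: 10.8
ee_pos: [0.4612, 0.2531, 0.2514]
tcp_rot: [-180.0, 0.0, 165.1]
wrist_force: [0.4, -0.6, 0.8]
opening: 0.851
finger_force: 0.0
time_s: 11.3
ee_pos: [0.4549, 0.3244, 0.2513]
tcp_rot: [-180.0, 0.0, 159.6]
wrist_force: [0.1, 0.2, -0.4]
opening: 0.855
finger_force: 0.0
[  2.4178  18.6278 -54.3135 101.5079  16.2468  68.2192  12.9573]
```

View pics/z3.png

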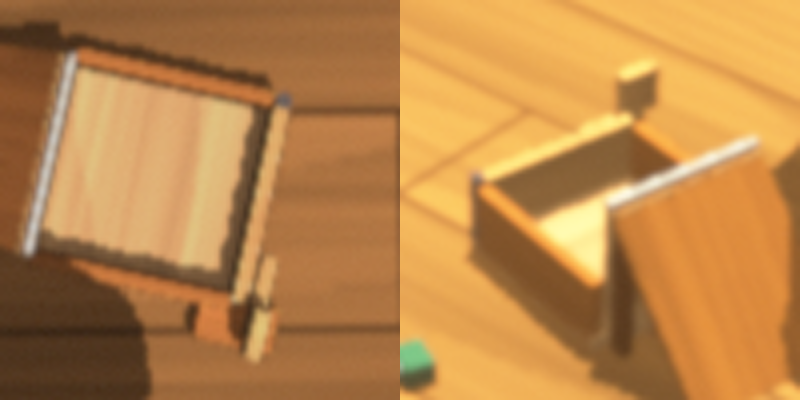

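The peg now lies parallel to and across the outside of the shut gate: bar and grip run (265,260)–(258,360) on the left. The steel edge and tray are clear. Descend on the plate.

```bash
python3 -m handwheel '[{"offset":[-0.0015,0.0016,0.025],"yaw":0,"fingers":0.08},{"offset":[0,0,0.04],"yaw":0,"fingers":0.08},{"offset":[0,0,0.04],"yaw":0,"fingers":0.08},{"offset":[0,0,0.04],"yaw":0,"fingers":0.08},{"offset":[0,0,0.04],"yaw":0,"fingers":0.08},{"offset":[0,0,0.03],"yaw":0,"fingers":0.08},{"offset":[0,0,0.015],"yaw":0,"fingers":0.08},{"offset":[0,0,0.008],"yaw":0,"fingers":0.08},{"offset":[0,0,0.007],"yaw":0,"fingers":0.08},{"offset":[0,0,0],"yaw":0,"fingers":0.08}]'
python3 -m handwheel '[{"offset":[0,0,0],"yaw":0,"fingers":0.04},{"offset":[0,0,0],"yaw":0,"fingers":0.04},{"offset":[0,0,0],"yaw":0,"fingers":0.04},{"offset":[0,0,0],"yaw":0,"fingers":0.04},{"offset":[0,0,0],"yaw":0,"fingers":0.04},{"offset":[0,0,0],"yaw":0,"fingers":0.04},{"offset":[0,0,0],"yaw":0,"fingers":0.04}]'
```

```text
time_s: 12.4
ee_pos: [0.4572, 0.3261, 0.0069]
tcp_rot: [180.0, 0.0, 159.4]
wrist_force: [-0.6, -0.5, 0.3]
opening: 0.851
finger_force: 0.0
time_s: 13.1
ee_pos: [0.457, 0.3262, 0.0068]
tcp_rot: [180.0, 0.0, 159.4]
wrist_force: [-1.2, -0.1, 6.7]
opening: 0.523
finger_force: 30.0
```

The plate is caught (49 mm) but only by the finger ends, since the TCP is at z = 6.8 mm. Reopen and go 4 mm lower.

```bash
python3 -m handwheel '[{"offset":[0,0,0],"yaw":0,"fingers":0.06},{"offset":[0,0,0],"yaw":0,"fingers":0.06},{"offset":[0,0,0.002],"yaw":0,"fingers":0.06},{"offset":[0,0,0.002],"yaw":0,"fingers":0.06},{"offset":[0,0,0],"yaw":0,"fingers":0.06},{"offset":[0,0,0],"yaw":0,"fingers":0.04},{"offset":[0,0,0],"yaw":0,"fingers":0.04},{"offset":[0,0,0],"yaw":0,"fingers":0.04},{"offset":[0,0,0],"yaw":0,"fingers":0.04},{"offset":[0,0,0],"yaw":0,"fingers":0.04}]'
python3 -m handwheel '[{"offset":[0,0,-0.01],"yaw":0,"fingers":0.04},{"offset":[0,0,-0.02],"yaw":0,"fingers":0.04},{"offset":[0,0,-0.03],"yaw":0,"fingers":0.04},{"offset":[0,0,-0.03],"yaw":0,"fingers":0.04},{"offset":[0,0,-0.03],"yaw":0,"fingers":0.04},{"offset":[0,0,-0.03],"yaw":0,"fingers":0.04},{"offset":[0,0,-0.03],"yaw":0,"fingers":0.04},{"offset":[0,0,-0.02],"yaw":0,"fingers":0.04},{"offset":[0,0,0],"yaw":0,"fingers":0.04},{"offset":[0,0,0],"yaw":0,"fingers":0.04}]'
```

```text
time_s: 14.1
ee_pos: [0.4568, 0.326, 0.0025]
tcp_rot: [-180.0, -0.0, 159.4]
wrist_force: [0.4, 0.2, -2.4]
opening: 0.528
finger_force: 30.0
time_s: 15.1
ee_pos: [0.4567, 0.3257, 0.2025]
tcp_rot: [-180.0, 0.0, 159.4]
wrist_force: [-0.2, -0.2, -2.3]
opening: 0.524
finger_force: 30.0
```

Held, with 2.3 N of weight. Carry it to 22 mm past the edge on the tray side, turned so the long side lies along chute y.

```bash
python3 -m handwheel '[{"offset":[-0.011,-0.014,0.001],"yaw":0,"fingers":0.04},{"offset":[-0.0213,-0.0271,0.001],"yaw":0,"fingers":0.04},{"offset":[-0.0213,-0.0271,0.001],"yaw":0,"fingers":0.04},{"offset":[-0.0213,-0.0271,0.001],"yaw":0,"fingers":0.04},{"offset":[-0.0213,-0.0271,0.001],"yaw":0,"fingers":0.04},{"offset":[-0.0213,-0.0271,0.001],"yaw":0,"fingers":0.04},{"offset":[-0.0213,-0.0271,0.001],"yaw":0,"fingers":0.04},{"offset":[-0.0213,-0.0271,0.001],"yaw":0,"fingers":0.04},{"offset":[-0.0213,-0.0271,0.001],"yaw":0,"fingers":0.04},{"offset":[-0.0119,-0.0151,0.001],"yaw":0,"fingers":0.04}]'
python3 -m handwheel '[{"offset":[0,0,0],"yaw":0.1436,"fingers":0.04},{"offset":[0,0,0],"yaw":0.1436,"fingers":0.04},{"offset":[0,0,0],"yaw":0.1436,"fingers":0.04},{"offset":[0,0,0],"yaw":0.1436,"fingers":0.04},{"offset":[0,0,0],"yaw":0.1436,"fingers":0.04},{"offset":[0,0,0],"yaw":0.1436,"fingers":0.04},{"offset":[0,0,0],"yaw":0.1436,"fingers":0.04},{"offset":[0,0,0],"yaw":0.1436,"fingers":0.04},{"offset":[0,0,0],"yaw":0.1436,"fingers":0.04},{"offset":[0,0,0],"yaw":0.1436,"fingers":0.04}]'
python3 -m handwheel '[{"offset":[0,0,0],"yaw":0,"fingers":0.04},{"offset":[0,0,0],"yaw":0,"fingers":0.04}]'
python3 - <<'E'
from h import *
t=vision.camera("top");s=vision.camera("side")
a=cv2.resize(t[170:270,280:380],None,fx=4,fy=4,interpolation=2)
b=cv2.resize(s[110:210,290:390],None,fx=4,fy=4,interpolation=2)
cv2.imwrite("pics/z4.png",np.hstack([a,b])[:,:,::-1])
E
```

```text
time_s: 16.1
ee_pos: [0.5511, 0.0248, 0.1909]
tcp_rot: [-179.9, -0.1, 159.3]
wrist_force: [0.7, 0.1, -2.1]
opening: 0.524
finger_force: 30.0
time_s: 17.1
ee_pos: [0.5505, 0.0279, 0.191]
tcp_rot: [-179.9, 0.0, 76.8]
wrist_force: [-0.4, 1.0, -1.6]
opening: 0.524
finger_force: 30.0
time_s: 17.3
ee_pos: [0.5509, 0.028, 0.1916]
tcp_rot: [-179.9, 0.0, 77.4]
wrist_force: [1.3, 0.3, -2.0]
opening: 0.524
finger_force: 30.0
```

View pics/z4.png

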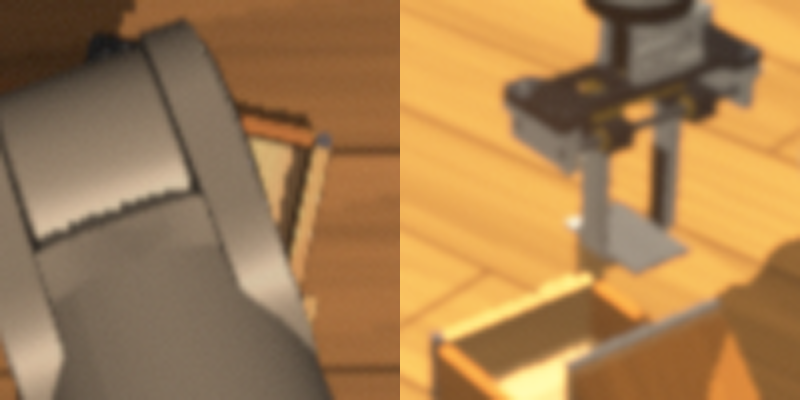

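The side view shows the plate held level, with its rear corners at zoom (690,247) and (640,272), above and past the edge. Check these against the expected overhang.

Run:
```python
from h import *
ex=np.array([.9748,-.2233]);ey=np.array([.2233,.9748])
for u in((362.4,171.6),(349.9,177.9)):
    d=onz("side",u,.197)[:2]-[.556,.0488];print(d@ex,d@ey)
```

```text
-0.026169336617914624 0.017531227385835207
0.023062310889933376 0.02200066210962406
```

The rear edge is at +18 to +22 mm, so the plate's middle is about 20 mm past the edge, inside 12–32 mm, and 60 mm up. Drop.

```bash
python3 -m handwheel '[{"offset":[0,0,0],"yaw":0,"fingers":0.094},{"offset":[0,0,0],"yaw":0,"fingers":0.094},{"offset":[0,0,-0.03],"yaw":0,"fingers":0.094},{"offset":[0,0,-0.04],"yaw":0,"fingers":0.094},{"offset":[0.03,0,-0.03],"yaw":0,"fingers":0.094},{"offset":[0.04,0,0],"yaw":0,"fingers":0.094},{"offset":[0.04,0,0],"yaw":0,"fingers":0.094},{"offset":[0.04,0,0],"yaw":0,"fingers":0.094},{"offset":[0.04,0,0],"yaw":0,"fingers":0.094},{"offset":[0.03,0,0],"yaw":0,"fingers":0.094}]'
python3 -m handwheel '[{"offset":[0,0,0],"yaw":0,"fingers":0.094},{"offset":[0,0,0],"yaw":0,"fingers":0.094},{"offset":[0,0,0],"yaw":0,"fingers":0.094}]'
python3 - <<'E'
from h import *
t=vision.camera("top");s=vision.camera("side")
a=cv2.resize(t[180:280,290:390],None,fx=4,fy=4,interpolation=2)
b=cv2.resize(s[150:250,280:380],None,fx=4,fy=4,interpolation=2)
cv2.imwrite("pics/z5.png",np.hstack([a,b])[:,:,::-1])
E
```

```text
time_s: 18.4
ee_pos: [0.6003, 0.245, 0.2926]
tcp_rot: [-180.0, -0.0, 77.3]
wrist_force: [1.6, -0.4, -0.1]
opening: 0.999
finger_force: 0.0
time_s: 18.7
ee_pos: [0.6005, 0.2413, 0.2925]
tcp_rot: [180.0, 0.0, 77.1]
wrist_force: [-0.5, -0.6, -0.1]
opening: 0.998
finger_force: 0.0
```

View pics/z5.png

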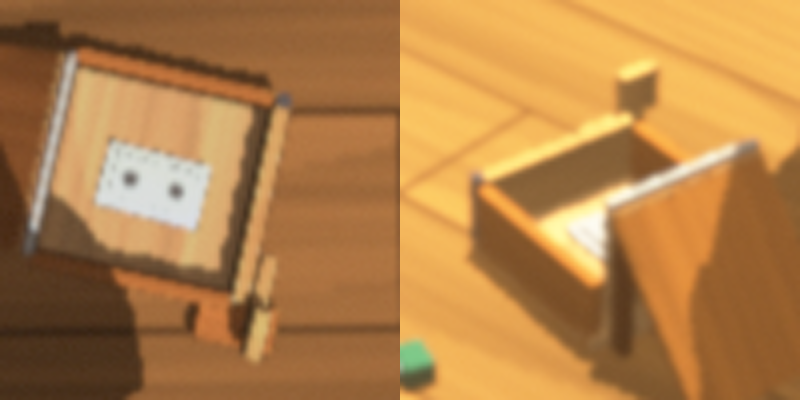

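The top view shows the plate lying flat in mid-tray at (155,185), pad side up with its two rivet dimples. The gate is shut, the peg is across it and the arm is clear.

```bash
python3 -c "from workcell import ctrl;print(ctrl.hand_in())"
```

```text
the job is handed in; nothing more can be done
None
```

The job is handed in: the gate is shut, the peg is turned across it, and the plate tumbled over the edge and lies flat in the tray, pad up; the verdict was not shown.

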